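# Draw the slide cassette out of its sleeve by its two catches

### The job

The flat slide magazine (a cassette latched in a metal sleeve) lies on the table: stand it upright on its thin end, catches uppermost, and let go of it. Then pinch the cassette's two side catches together, draw the cassette straight up out of the sleeve, and finish while still holding it by the pinched catches, upright, in the air a few centimetres clear above the sleeve, with the empty sleeve left standing upright on the table. Leave the other things alone.

Things in the scene. Friction and masses are not known exactly. Their poses are not given: they have to be found in the camera images.
- magazine: Aluminium sleeve, flat case 96 mm long (own x), 60 wide (y), 36 thick (z), walls 4, blank label on its upper broad face; 0.4 kg, loose. Starts lying flat. Origin: centre of the broad face it starts on. +x points to the open mouth, where the cassette's head sticks out; the closed end (x = -48 mm, 60 x 36 mm) is to be its foot: then +x points up, origin 48 mm above the table.
- magazine_mouth (a point): Centre of the sleeve's open mouth (sleeve x = 48 mm, 18 mm from either broad face), axes as the sleeve. A good grip is across the 60 mm width some 14 mm behind the mouth (the catch windows lie 42 to 54 mm behind it). Stood on its foot, the loaded sleeve settles upright by itself from a lean of 10 degrees or less.
- cassette: White slide cassette latched in the sleeve with 1 mm play, 0.11 kg, loose; axes as the sleeve while in it (+x to the head, y across the catches). Origin on its centre plane, at the sleeve origin's x, 17 mm above its underside. Reaches from x = -43.5 mm (foot) to 90 mm (head, 29 mm wide, 26 thick), so 42 mm stand out. It leaves the sleeve after 92 mm along +x; unpinched it brings the sleeve along.
- cassette_foot (a point): Centre of the cassette's foot end (own x = -43.5 mm), its lowest point when upright.
- catch_a (a joint): Catch on the cassette's +y side: inward travel in m, 0 free, 0.006 fully in, unlatched above 0.004; spring 2 to 5.5 N. Its ribbed tab spans cassette x = 52 to 86 mm, 18 mm broad (z); outer tab faces are 58 mm apart free, 46 mm pinched. Pinch at x = 72 mm with the fingertips above the sleeve's rim (x = 48 mm), since they close over it.
- catch_b (a joint): The same, mirrored, on the cassette's -y side.
- pot_near: White specimen pot with a lid, 48 mm across, 83 mm tall, standing at the robot's left; origin centre of its underside. Bystander.
- pot_far: A second such pot, 48 x 83 mm, farther off to the right; origin centre of its underside. Bystander.
- bench_timer: Small white bench timer with a round knob, 62 x 62 x 34 mm, at the left near the robot; origin centre of its underside. Bystander.
- label_roll: Flat roll of white labels, 80 mm across, 27 mm tall, at the right; origin centre of its underside. Bystander.

How it is judged:
By the outcome, as a careful person would: the job done as asked, in the order asked, and still so for the second after the job is handed in, while the arm keeps its last pose, push and grip.
It also fails if it takes over 48 s, if anything falls off the work surface, if the arm or the gripper's body presses on something with over 40 N, if the wrist force passes 120 N, or if a joint passes its speed limit or range.

### The arm

A 6-joint arm with a two-finger parallel gripper is mounted at the origin on a cart in front of the work surface, level with it; the furniture and walls round the work are solid. World frame = base frame: x ahead of the robot, y to its left, z up, the work surface at z = 0. Lengths are in mm, angles in rad, forces in N, time in s.
With the tool pointing down it reaches from about 250 to 800 mm from the base axis. Payload 3.9 kg.
Tool frame: the origin (TCP) lies on the centre line of the jaws, within the pads' length; the fingertips stand env.tip_reach ahead of it and the grasp point (between the pads) lies 5 mm behind it (env.tip_reach is the distance from the TCP to the fingertips, in mm); z points along the fingers, x is the direction in which the jaws open and shut, and the axes are right-handed (so a half turn about z gives the same grasp; the last joint's range is limited). The gripper opens to 85 mm and grips with 20 to 120 N. Pads are 22 mm wide; open, the fingers measure 114 mm over their backs; the gripper's body (76 mm by 85 mm) begins 54 mm behind the grasp point. The pads swing forward as they close: fully open they stand 13 mm farther back than shut.
Start: joints at [-1.277, 0.26, -0.138, 1.173, 0, 1.571], TCP at [152.031, -502.496, 245.304] pointing down, gripper open.
Joint ranges: [-2.78, 2.78], [-0.83, 1.72], [-1.28, 1.37], [-1.9, 2.12], [-1.57, 1.48], [-3.14, 3.14]. Speed limits (rad/s): [2.57, 2.57, 3.14, 3.14, 3.14, 3.14].

### API

Orientations are given as a 3x3 rotation matrix whose columns are the frame's x, y, z axes.
In Python, from plant import env gives the robot as it stands. Calls block until the motion is done:
- env.move_pose(position, orientation): joint-space move of the TCP to a pose.
- env.line_to(position, ori=None, feed=150, stop_force=None): straight line of the TCP; ori=None keeps the orientation; feed is the mean speed in mm/s. With stop_force (N) it stops when the force on the tool has changed by that much, and returns True; else False.
- env.move_joints(angles): joint-space move.
- env.release() and env.grab(): open the fingers fully, or close them until they stop; the grip force is fixed at half the most.
- env.dwell(seconds).
- env.solve_ik(position, orientation): joint angles nearest the present ones, or None.
- env.capture(name): name is "scene" or "top" or "wrist"; returns the picture (384x512x3 uint8, blue, green, red); there is no depth.
- env.camera_model(name): a dict with "fx", "fy", "cx", "cy" (pixels), "R" (3x3) and "t" (3): a world point X has camera coordinates R X + t; the wrist camera has in their place "mount" (4x4, takes a point from camera to tool coordinates, whose origin is the TCP and whose axes are the tool frame's). Camera axes: x right, y down, z forward; pixel columns grow to the right and rows downward; lengths in mm; the calibration is good to about 2 mm. A picture is of the moment at which its call begins: read the wrist's pose just before it. camera_model takes no time and is no camera call.
A pose or a line that the arm cannot do raises env.PlanningError and nothing moves.
- env.sign_off(): hands the job in, once; it reports no verdict.
Trained networks look in the newest picture that a camera, given by its name, has taken for a name from the list of things; names that differ only in an ending like _2 or _b are one class to them, and where a whole thing is asked for, a point or a joint stands for the part that bears it (a point fixed in the world has none). Each returns a list of dicts, best first, with "confidence" (0 to 1); they miss things now and then, are a little off and sometimes report something else, mostly with a low value. They report only what shows in the picture. A call takes as long as a camera call.
- env.spot_in(camera, query): "position" ([x, y, z] in mm, in the coordinates of the camera as it stood for that picture, good to about 4 mm: the middle of the surface that is visible of it).
- env.cut_out(camera, query): "mask" (384x512 bool, what is visible of it).
- env.pinpoint(camera, query): "position" ([x, y, z] in mm, in the coordinates of the camera as it stood for that picture, good to about 4 mm: a listed point, or the origin of a listed thing).
Readings, each from a call of its own:
- env.get_time(): time.
- env.get_joint_pos(): joint angles.
- env.get_joint_velocities(): joint speeds.
- env.get_joint_efforts(): joint torques, N m.
- env.get_ee_pos(): TCP position.
- env.get_eef_rot(): TCP orientation.
- env.get_wrist_force(): force on the tool from outside, world axes, zero at the start.
- env.get_wrist_torque(): the same for the moment, N m.
- env.get_grip_width(): opening from 0.0 (shut) to 1.0 (fully open).
Only numpy, scipy, OpenCV 4.12 (cv2) and the standard library are available. Lean on these libraries where they do the work, as an engineer would, in place of code of your own. Each camera call takes 0.05 s, during which the arm holds its last target. There are 200 camera calls.

## Working session

There is one attempt and no reset: what is moved stays moved. The work goes in short steps, each a Python script; the robot and the scene stay as the last script left them, time stands still between calls to the robot, and variables do not carry over. Pictures are saved under pics/ and viewed, about 8 in all and at most 12, crops included, and the job is handed in when it is done.

```bash
mkdir -p pics; ls
python3 - <<'E'
from plant import env
import cv2,numpy as np
ims=[]
for c in("scene","top"):
    ims.append(env.capture(c).copy())
    m=env.camera_model(c);R=np.array(m["R"]);t=np.array(m["t"])
    print(c,R.T@-t, R[2])
    for q in("magazine","magazine_mouth","cassette","catch_a","pot_near","bench_timer","label_roll"):
        for d in env.pinpoint(c,q)[:2]:
            print(c,q,round(d["confidence"],2),(R.T@(np.array(d["position"])-t)).round(1))
cv2.imwrite("pics/a.png",cv2.resize(np.hstack(ims),(800,300),interpolation=cv2.INTER_AREA))
print(env.tip_reach,env.get_time(),env.get_eef_rot(),env.camera_model("wrist"))
E
```

```text
pics
scene [167.57363603 547.07436431 819.88791867] [ 0.38183288 -0.53746109 -0.75189044]
scene magazine 0.97 [468.4  60.9   1.1]
scene magazine_mouth 0.81 [512.7  44.4  14.6]Traceback (most recent call last):
  File "<stdin>", line 9, in <module>
ValueError: it knows: bench_timer, cassette, cassette_foot, label_roll, magazine, magazine_mouth, pot_far, pot_near
```

Run:
```python
from plant import env
import cv2,numpy as np
ims=[]
for c in("scene","top"):
    ims.append(env.capture(c).copy())
    m=env.camera_model(c);R=np.array(m["R"]);t=np.array(m["t"])
    print(c,R.T@-t, R[2],m["fx"])
    for q in("magazine","magazine_mouth","cassette","cassette_foot","pot_near","pot_far","bench_timer","label_roll"):
        for d in env.pinpoint(c,q)[:2]:
            print(c,q,round(d["confidence"],2),(R.T@(np.array(d["position"])-t)).round(1))
cv2.imwrite("pics/a.png",cv2.resize(np.hstack(ims),(800,300),interpolation=cv2.INTER_AREA))
print(env.tip_reach,env.get_time(),env.get_eef_rot(),env.camera_model("wrist"))
```

```text
scene [167.57363603 547.07436431 819.88791867] [ 0.38183288 -0.53746109 -0.75189044] 359.4003572309229
scene magazine 0.97 [468.8  57.6  -2.6]
scene magazine_mouth 0.7 [513.4  41.7  16.5]
scene cassette_foot 0.35 [ 6.195e+02  2.433e+02 -4.000e-01]
scene pot_near 0.79 [616.7 239.1  -2.3]
scene bench_timer 0.62 [426.6 304.9   1. ]
scene label_roll 0.68 [ 503.7 -322.9    0.7]
top [400.56340076 -26.47910894 973.46542571] [ 0.16414197  0.0293557  -0.98599983] 350.1979800908815
top magazine 0.91 [468.8  56.9  -2.7]
top magazine_mouth 0.83 [517.3  46.8  19.9]
top pot_near 0.77 [618.  238.8   1.5]
top pot_far 0.73 [ 720.  -148.8   -1.1]
top bench_timer 0.86 [429.  303.7  -3.2]
top bench_timer 0.25 [465.6  57.   -3.4]
top label_roll 0.71 [ 503.  -326.4   -2.6]
14.0 1.1 [[ 2.89627938e-01 -9.57139309e-01  2.21418531e-05]
 [-9.57139309e-01 -2.89627938e-01 -8.02945420e-06]
 [ 1.40982055e-05 -1.88672837e-05 -1.00000000e+00]] {'fx': 297.5958776264461, 'fy': 297.5958776264461, 'cx': 261.3586838970606, 'cy': 188.32283476478642, 'mount': array([[ 9.99999781e-01, -5.74652509e-05, -6.59248936e-04,
        -7.04058194e-01],
       [ 2.32411414e-04,  9.63258889e-01,  2.68574494e-01,
        -6.75476086e+01],
       [ 6.19593697e-04, -2.68574588e-01,  9.63258691e-01,
        -1.28135633e+02],
       [ 0.00000000e+00,  0.00000000e+00,  0.00000000e+00,
         1.00000000e+00]])}
```

View pics/a.png

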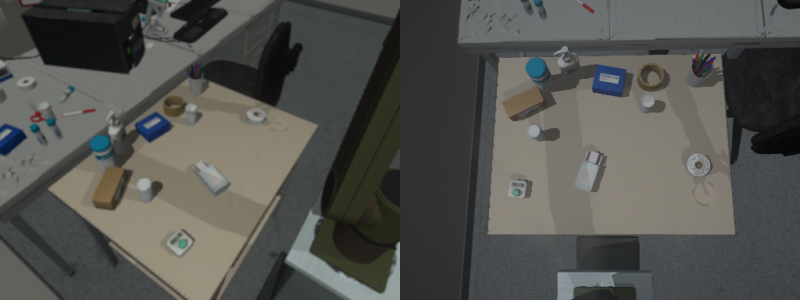

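```bash
cat > h.py <<'E'
from plant import env
import cv2,numpy as np
def Rmag(yaw):           # lying magazine axes
    c,s=np.cos(yaw),np.sin(yaw); return np.array([[c,-s,0],[s,c,0],[0,0,1.]])
def Rst(yaw):            # standing: x up, z towards -h
    c,s=np.cos(yaw),np.sin(yaw); return np.array([[0,-s,-c],[0,c,-s],[1.,0,0]])
M2T=np.array([[0,-1,0],[-1,0,0],[0,0,-1.]]) # tool cols in mag frame: x=-my,y=-mx,z=-mz
def tool(Rm): return Rm@M2T
def down(yaw): return tool(Rmag(yaw))
def wrist_shot():
    p=np.array(env.get_ee_pos());R=np.array(env.get_eef_rot());im=env.capture("wrist").copy()
    m=env.camera_model("wrist");M=np.array(m["mount"])
    Rc=R@M[:3,:3];tc=R@M[:3,3]+p
    return im,Rc,tc,m
def net(Rc,tc,q,cam="wrist"):
    return [(round(d["confidence"],2),Rc@np.array(d["position"])+tc) for d in env.pinpoint(cam,q)[:2]]
def plane(uv,z,Rc,tc,m):
    uv=np.atleast_2d(uv).astype(float)
    r=np.c_[(uv[:,0]-m["cx"])/m["fx"],(uv[:,1]-m["cy"])/m["fy"],np.ones(len(uv))]@Rc.T
    return tc+r*((z-tc[2])/r[:,2])[:,None]
E
python3 - <<'E'
from h import *
yaw=-0.26
for y2 in(yaw,0.,.2):
  for P in([480,50,150],[450,40,82],[380,40,82],[450,40,250]):
    print(y2,P,env.solve_ik(P,tool(Rst(y2))))
print(env.solve_ik([500,48,20],down(yaw)),env.solve_ik([460,40,250],down(yaw)))
env.move_pose([490,50,250],down(yaw))
im,Rc,tc,m=wrist_shot()
for q in("magazine","magazine_mouth","cassette","cassette_foot"): print(q,net(Rc,tc,q))
for q in("magazine","cassette"):
  for d in env.cut_out("wrist",q)[:1]:
    cs,_=cv2.findContours(d["mask"].astype(np.uint8),cv2.RETR_EXTERNAL,2);c=max(cs,key=cv2.contourArea)
    W=plane(c[:,0,:],36 if q=="magazine" else 30,Rc,tc,m)
    r=cv2.minAreaRect(W[:,:2].astype(np.float32));print(q,d["confidence"],r,cv2.boxPoints(r).round(0).tolist())
    cv2.drawContours(im,[c],-1,(0,0,255) if q=="magazine" else (0,255,0),1)
cv2.imwrite("pics/b.png",im);print(env.get_time())
E
```

```text
-0.26 [480, 50, 150] None
-0.26 [450, 40, 82] None
-0.26 [380, 40, 82] None
-0.26 [450, 40, 250] None
0.0 [480, 50, 150] None
0.0 [450, 40, 82] None
0.0 [380, 40, 82] None
0.0 [450, 40, 250] None
0.2 [480, 50, 150] None
0.2 [450, 40, 82] None
0.2 [380, 40, 82] None
0.2 [450, 40, 250] None
[ 0.09570671  0.43052907 -0.54815638  0.59211088  0.         -2.78588595] [ 0.08673834  0.14977348 -0.26952973  1.15149312  0.         -2.79485431]
magazine [(0.82, array([469.27511311,  61.26562351,  -1.90786705]))]
magazine_mouth [(0.66, array([510.61467764,  44.96349981,  18.27606635])), (0.65, array([423.71641263, 301.53274831,  -4.09271239]))]
cassette []
cassette_foot []
magazine 0.69 ((469.4736022949219, 60.202171325683594), (62.2393913269043, 99.28528594970703), 70.44561004638672) [[412.0, 47.0], [506.0, 14.0], [527.0, 73.0], [433.0, 106.0]]
cassette 0.67 ((533.221923828125, 38.623443603515625), (28.56123161315918, 42.18023681640625), 70.81725311279297) [[509.0, 32.0], [548.0, 18.0], [558.0, 45.0], [518.0, 59.0]]
5.0583
```

View pics/b.png

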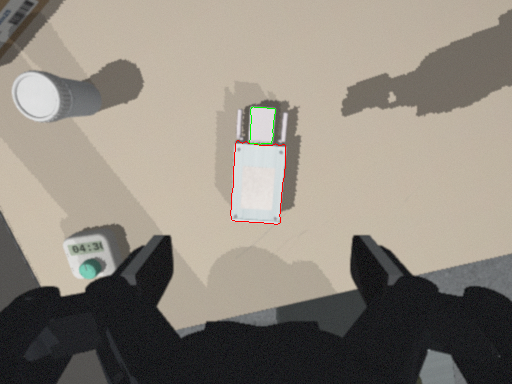

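Run:
```python
from h import *
from scipy.spatial.transform import Rotation as Ro
my=np.array([0,1,0])
for yaw in(0.,):
 for flip in(0,1):
  for side in (1,):
   for pit in(90,80,70,45):
    out=[]
    for x in(400,500,600,700,800):
     for z in(82,150,250,400):
      # lying axes pitched up by pit about -y
      Rm=Ro.from_euler('y',-pit,degrees=True).as_matrix()
      T=tool(Rm)
      if flip: T=T@np.diag([-1,-1,1])
      q=env.solve_ik([x,0,z],T)
      if q is not None: out.append((x,z,np.round(q,2).tolist()))
    print(flip,pit,out[:6],len(out))
# sideways horizontal approach: magazine standing, tool horizontal along world +/-y and oblique
for a in(-150,-120,-90,-60,60,90,120,150):
  for flip in(0,1):
    T=tool(Rst(np.radians(a)))@(np.diag([-1,-1,1]) if flip else np.eye(3))
    out=[]
    for x in(300,400,500,600,700):
     for y in(-300,-150,0,150,300):
      q=env.solve_ik([x,y,82],T)
      if q is not None: out.append((x,y,np.round(q,2).tolist()))
    print(a,flip,len(out),out[:3])
```

```text
0 90 [(700, 400, [0.0, 0.25, -1.13, -1.38, 0.0, -3.14]), (800, 250, [0.0, 0.73, -1.01, -1.74, 0.0, -3.14]), (800, 400, [0.0, 0.36, -0.91, -1.26, 0.0, -3.14])] 3
0 80 [(600, 400, [0.0, -0.11, -1.17, -0.89, 0.0, -3.14]), (700, 250, [0.0, 0.5, -1.21, -1.54, 0.0, -3.14]), (700, 400, [0.0, 0.07, -1.0, -0.9, 0.0, -3.14]), (800, 82, [0.0, 0.98, -0.98, -1.79, 0.0, -3.14]), (800, 150, [0.0, 0.8, -1.0, -1.62, 0.0, -3.14]), (800, 250, [0.0, 0.54, -0.96, -1.33, 0.0, -3.14])] 7
0 70 [(400, 400, [-0.0, -0.74, -1.13, -0.04, 0.0, -3.14]), (500, 400, [0.0, -0.45, -1.09, -0.29, 0.0, -3.14]), (600, 400, [0.0, -0.21, -0.99, -0.43, 0.0, -3.14]), (700, 82, [0.0, 0.83, -1.21, -1.69, 0.0, -3.14]), (700, 150, [0.0, 0.6, -1.18, -1.43, 0.0, -3.14]), (700, 250, [0.0, 0.29, -1.08, -1.02, 0.0, -3.14])] 11
0 45 [(400, 250, [0.0, -0.46, -1.08, 0.17, 0.0, -3.14]), (400, 400, [0.0, -0.54, -0.7, 0.62, 0.0, -3.14]), (500, 150, [0.0, -0.01, -1.19, -0.39, 0.0, -3.14]), (500, 250, [0.0, -0.22, -0.97, 0.03, 0.0, -3.14]), (500, 400, [0.0, -0.34, -0.63, 0.5, 0.0, -3.14]), (600, 82, [0.0, 0.32, -1.1, -0.63, 0.0, -3.14])] 17
1
[... 2982 characters left out ...]
(300, 150, [-0.48, 1.11, -0.74, 1.29, 1.09, -3.14])]
120 0 9 [(300, -150, [-0.74, 1.22, 0.04, 1.96, 0.31, 0.0]), (300, 0, [-0.53, 1.15, -0.24, 1.75, 0.52, 0.0]), (300, 150, [-0.25, 1.12, -0.4, 1.62, 0.8, 0.0])]
120 1 9 [(300, -150, [-0.74, 1.22, 0.04, 1.96, 0.31, -3.14]), (300, 0, [-0.53, 1.15, -0.24, 1.75, 0.52, -3.14]), (300, 150, [-0.25, 1.12, -0.4, 1.62, 0.8, -3.14])]
150 0 5 [(300, -150, [-0.49, 1.24, 0.13, 2.03, 0.03, 0.0]), (300, 0, [-0.26, 1.19, -0.06, 1.89, 0.26, 0.0]), (300, 150, [-0.01, 1.17, -0.12, 1.85, 0.52, 0.0])]
150 1 5 [(300, -150, [-0.49, 1.24, 0.13, 2.03, 0.03, -3.14]), (300, 0, [-0.26, 1.19, -0.06, 1.89, 0.26, -3.14]), (300, 150, [-0.01, 1.17, -0.12, 1.85, 0.52, -3.14])]
```

```bash
cat >> h.py <<'E'
def M2Tt(t):
    s,c=np.sin(t),np.cos(t); return np.array([[0,-c,-s],[-1,0,0],[0,s,-c]])
TAU=np.radians(25)
YAW=-0.34; O=np.array([469.5,60.0,0.])
G=np.array([33.,0,21.])      # TCP in magazine frame
PICK_R=Rmag(YAW)@M2Tt(TAU); PICK_P=O+Rmag(YAW)@G
def stand(xy,h,lift=0): return np.array([xy[0],xy[1],48.+lift])+Rst(h)@G, Rst(h)@M2Tt(TAU)
E
python3 - <<'E'
from h import *
for dz in(0,60,200): print(dz,np.round(env.solve_ik(PICK_P+[0,0,dz],PICK_R),2))
for a in(-100,-80,-60,-45,-30,30,45,60,80,100):
  for xy in([450,-50],[450,50],[520,-50],[520,50]):
    L=[]
    for l in(0,1,140,160):
      P,R=stand(xy,np.radians(a),0 if l==1 else l)
      if l in(1,160): P=P-R[:,2]*90
      q=env.solve_ik(P,R); L.append(None if q is None else np.round(q,2).tolist())
    if all(L): print(a,xy,P.round(),L[:3])
E
```

```text
0 [ 0.01  0.7  -0.13  1.16  0.15 -2.82]
60 [ 0.01  0.64 -0.07  1.28  0.15 -2.82]
200 [ 0.01  0.54  0.14  1.58  0.15 -2.82]
-100 [450, -50] [468.  51. 279.] [[0.45, 0.83, -0.25, 1.38, -0.82, -0.53], [0.56, 0.86, -0.07, 1.61, -0.74, -0.44], [0.45, 0.66, -0.17, 1.65, -0.82, -0.53]]
-100 [450, 50] [468. 151. 279.] [[0.6, 0.91, -0.08, 1.56, -0.7, -0.41], [0.69, 0.95, 0.14, 1.78, -0.63, -0.35], [0.6, 0.75, -0.0, 1.81, -0.7, -0.41]]
-100 [520, -50] [538.  51. 279.] [[0.4, 0.9, -0.06, 1.47, -0.86, -0.57], [0.51, 0.93, 0.13, 1.7, -0.78, -0.48], [0.4, 0.74, 0.03, 1.72, -0.86, -0.57]]
-80 [450, -50] [432.  51. 279.] [[0.55, 0.7, -0.56, 0.98, -1.0, -0.82], [0.7, 0.7, -0.41, 1.28, -0.9, -0.63], [0.55, 0.48, -0.45, 1.3, -1.0, -0.82]]
-80 [450, 50] [432. 151. 279.] [[0.71, 0.79, -0.36, 1.26, -0.89, -0.62], [0.84, 0.8, -0.19, 1.5, -0.8, -0.5], [0.71, 0.6, -0.27, 1.54, -0.89, -0.62]]
-80 [520, -50] [502.  51. 279.] [[0.48, 0.73, -0.41, 1.0, -1.04, -0.93], [0.62, 0.75, -0.27, 1.3, -0.96, -0.72], [0.48, 0.55, -0.31, 1.29, -1.04, -0.93]]
-80 [520, 50] [502. 151. 279.] [[0.63, 0.83, -0.22, 1.29, -0.95, -
[... 2573 characters left out ...]
.22, 1.29, 0.95, 0.71], [-0.75, 0.85, -0.05, 1.53, 0.86, 0.58], [-0.63, 0.66, -0.12, 1.55, 0.95, 0.71]]
80 [520, 50] [502. -51. 279.] [[-0.48, 0.73, -0.41, 1.0, 1.04, 0.93], [-0.62, 0.75, -0.27, 1.3, 0.96, 0.72], [-0.48, 0.55, -0.31, 1.29, 1.04, 0.93]]
100 [450, -50] [ 468. -151.  279.] [[-0.6, 0.91, -0.08, 1.56, 0.7, 0.41], [-0.69, 0.95, 0.14, 1.78, 0.63, 0.35], [-0.6, 0.75, -0.0, 1.81, 0.7, 0.41]]
100 [450, 50] [468. -51. 279.] [[-0.45, 0.83, -0.25, 1.38, 0.82, 0.53], [-0.56, 0.86, -0.07, 1.61, 0.74, 0.44], [-0.45, 0.66, -0.17, 1.65, 0.82, 0.53]]
100 [520, 50] [538. -51. 279.] [[-0.4, 0.9, -0.06, 1.47, 0.86, 0.57], [-0.51, 0.93, 0.13, 1.7, 0.78, 0.48], [-0.4, 0.74, 0.03, 1.72, 0.86, 0.57]]
```

Run:
```python
from h import *
env.move_pose(PICK_P+[0,0,70],PICK_R)
print(env.line_to(PICK_P,feed=100,stop_force=15),env.get_ee_pos())
env.grab(); print("w",env.get_grip_width(),env.get_wrist_force())
env.line_to(PICK_P+[0,0,180],feed=180)
print("w",env.get_grip_width(),env.get_wrist_force())
P,R=stand([470,0],np.radians(-60),120)
env.move_pose(P,R)
print("w",env.get_grip_width(),env.get_wrist_force(),env.get_time(),env.get_joint_pos())
ims=[env.capture("scene")[100:330,150:450],env.capture("wrist")[77:307,106:406]]
cv2.imwrite("pics/c.png",np.hstack(ims))
```

```text
False [501.00889194  49.11018133  21.70523792]
w 0.6913700502722566 [1.91387437 0.1111073  5.73950876]
w 0.6921710283144 [-0.15410348  0.05859829 -5.17685371]
w 0.6906316295059265 [-0.67972085 -0.28834218 -5.88747712] 9.525 [ 0.67827322  0.36658879 -0.67482355  0.84948446 -1.10732308 -1.21674561]
```

View pics/c.png

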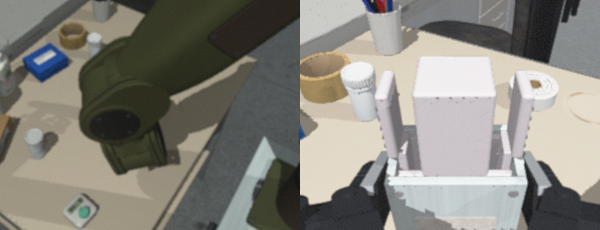

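Run:
```python
from h import *
im,Rc,tc,m=wrist_shot()
a=net(Rc,tc,"magazine");b=net(Rc,tc,"magazine_mouth");print(a,b)
P,R=stand([470,0],np.radians(-60),8)
env.line_to(P,feed=120)
f0=env.get_wrist_force()
P,R=stand([470,0],np.radians(-60),-4)
hit=env.line_to(P,feed=15,stop_force=6)
print(f0,hit,env.get_ee_pos()-P,env.get_wrist_force(),env.get_wrist_torque(),env.get_time())
im,Rc,tc,m=wrist_shot();a=net(Rc,tc,"magazine");b=net(Rc,tc,"magazine_mouth");print(a,b)
```

```text
[(0.96, array([469.3802914 ,   2.10391313, 166.03272964]))] []
[-1.30564799  0.09029839 -5.27638802] True [ 0.15096716 -0.085321    5.31613763] [-1.96809025  1.89245912  5.49302175] [ 0.21093372 -0.09129579 -0.04554386] 11.4
[(0.74, array([ 4.73139951e+02, -5.81266733e-02,  4.61647225e+01]))] []
```

Run:
```python
from h import *
env.release(); env.dwell(0.3)
p=np.array(env.get_ee_pos());R=np.array(env.get_eef_rot())
env.line_to(p-R[:,2]*100,feed=120)
p=np.array(env.get_ee_pos())
print(env.get_wrist_force(),env.get_time())
env.line_to(p+[0,0,120],feed=200)
im,Rc,tc,m=wrist_shot()
for q in("magazine","magazine_mouth","cassette","cassette_foot"): print(q,net(Rc,tc,q))
mk={}
for q in("magazine","cassette"):
  d=env.cut_out("wrist",q)
  if d: mk[q]=d[0]["mask"]
np.savez("w1.npz",im=im,Rc=Rc,tc=tc,**mk)
t=env.capture("top").copy()
mt=env.camera_model("top");Rt=np.array(mt["R"]).T;tt=-Rt@np.array(mt["t"])
for q in("magazine","magazine_mouth","cassette"): print("top",q,net(Rt,tt,q,"top"))
cv2.imwrite("pics/d.png",np.hstack([im,cv2.resize(t[150:342,170:310],(280,384))]))
print(env.get_time())
```

```text
[ 0.79553158 -1.74722444 -0.33205883] 13.2167
magazine [(0.65, array([467.98297011,   2.64456084,  46.40436893]))]
magazine_mouth [(0.82, array([459.72954143,  12.44789533,  95.24017084]))]
cassette [(0.6, array([461.90236046,  19.0503188 ,  48.57169259]))]
cassette_foot []
top magazine [(0.56, array([467.20267827,  -2.77862867,  45.60932484]))]
top magazine_mouth [(0.52, array([460.92971553,  14.20063703, 100.04014768]))]
top cassette [(0.54, array([462.27410671,  18.8663207 ,  48.27303449]))]
14.5167
```

View pics/d.png

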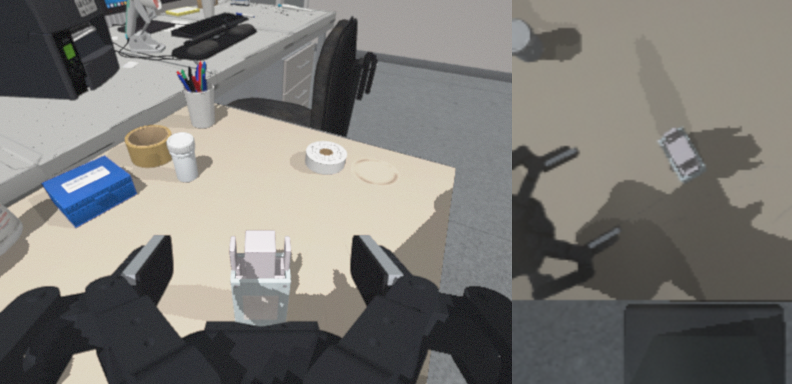

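Run:
```python
from h import *
C=np.array([461,15.3]);y=np.radians(-60)
best=None
for f in(0,1):
  T=down(y)@(np.diag([-1,-1,1]) if f else np.eye(3))
  q=[env.solve_ik([*C,z],T) for z in(115,250,270)]
  print(f,[None if k is None else np.round(k,2).tolist() for k in q])
  if all(k is not None for k in q):
    c=abs(q[1][5]-env.get_joint_pos()[5]); 
    if best is None or c<best[0]: best=(c,f,T)
_,f,T=best
env.move_pose([*C,250],T)
im,Rc,tc,m=wrist_shot()
for q in("magazine","magazine_mouth","cassette","cassette_foot"): print(q,net(Rc,tc,q))
d=env.cut_out("wrist","cassette")
for k in d[:1]:
  cs,_=cv2.findContours(k["mask"].astype(np.uint8),cv2.RETR_EXTERNAL,2);c=max(cs,key=cv2.contourArea)
  W=plane(c[:,0,:],138,Rc,tc,m);r=cv2.minAreaRect(W[:,:2].astype(np.float32));print(k["confidence"],r)
  cv2.drawContours(im,cs,-1,(0,255,0),1)
# expected points overlay: head corners z=138, tab tops z=134
a=np.array([np.sin(-y),np.cos(-y)]);b=np.array([np.cos(y),np.sin(y)])
M=np.linalg.inv(Rc)
def prj(X):
  c=M@(X-tc);return int(m["fx"]*c[0]/c[2]+m["cx"]),int(m["fy"]*c[1]/c[2]+m["cy"])
for s in(-1,1):
  for t in(-1,1):
    cv2.circle(im,prj(np.r_[C+a*14.5*s+b*13*t,138]),2,(0,0,255),-1)
    cv2.circle(im,prj(np.r_[C+a*29*s+b*9*t,134]),2,(255,0,0),-1)
    cv2.circle(im,prj(np.r_[C+a*30*s+b*18*t,96]),2,(0,200,255),-1)
cv2.imwrite("pics/e.png",im);print(f,env.get_time())
```

```text
0 [[0.03, 0.25, -0.52, 0.8, 0.0, -2.06], [0.03, 0.15, -0.27, 1.15, 0.0, -2.06], [0.03, 0.14, -0.23, 1.2, 0.0, -2.06]]
1 [[0.03, 0.25, -0.52, 0.8, 0.0, 1.08], [0.03, 0.15, -0.27, 1.15, 0.0, 1.08], [0.03, 0.14, -0.23, 1.2, 0.0, 1.08]]
magazine [(0.58, array([ 4.68454017e+02, -3.77981649e-01,  4.70354130e+01]))]
magazine_mouth []
cassette [(0.92, array([459.84042927,  16.5801582 ,  50.77273841]))]
cassette_foot []
0.66 ((463.4752197265625, 11.238265991210938), (55.84899139404297, 32.57589340209961), 29.942760467529297)
0 15.9333
```

View pics/e.png

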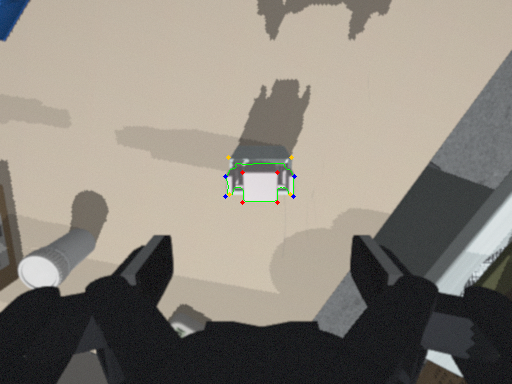

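Run:
```python
from h import *
p=np.array([461,15.3,116.])
print(env.line_to(p,feed=100,stop_force=12),env.get_ee_pos(),env.get_wrist_force())
f0=np.array(env.get_wrist_force())
env.grab(); env.dwell(.3)
print("w",env.get_grip_width(),np.array(env.get_wrist_force())-f0,env.get_time())
for dz in(8,20,45):
    env.line_to(p+[0,0,dz],feed=50); print(dz,env.get_grip_width(),(np.array(env.get_wrist_force())-f0).round(2),np.round(env.get_wrist_torque(),2))
s=env.capture("scene").copy();t=env.capture("top").copy()
cv2.imwrite("pics/f.png",np.hstack([cv2.resize(s[150:310,190:350],(400,400)),cv2.resize(t[140:300,180:340],(400,400))]));print(env.get_time())
```

```text
False [461.53288836  15.31606563 116.54256794] [ 1.03539251  1.55899412 -0.34457581]
w 0.4214948184527802 [-6.85079685 -2.44225985 23.59537931] 18.25
8 0.40549088202403605 [-1.16 -1.71 -0.6 ] [ 0.03  0.03 -0.02]
20 0.40893370547942837 [-0.99 -2.48 -1.48] [ 0.01 -0.05 -0.02]
45 0.4038249686215144 [-0.79 -0.8  -0.49] [-0.02  0.06 -0.01]
19.7
```

View pics/f.png

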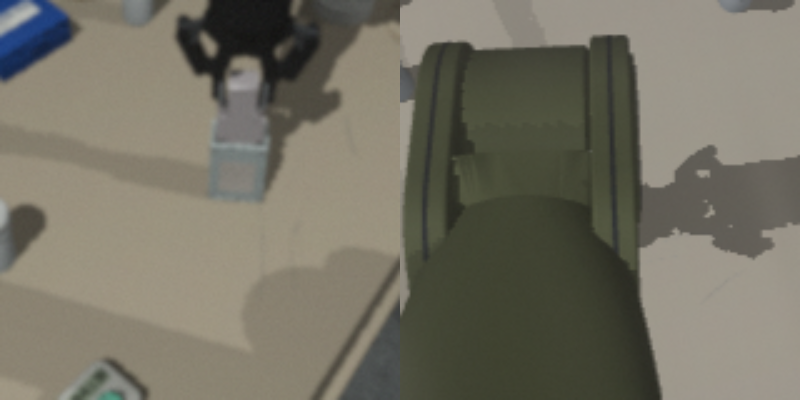

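Run:
```python
from h import *
im,Rc,tc,m=wrist_shot()
for q in("magazine","cassette","cassette_foot"): print(q,net(Rc,tc,q))
cs=env.camera_model("scene");s=env.capture("scene");Rs=np.array(cs["R"]).T;ts=-Rs@np.array(cs["t"])
for q in("magazine","cassette","cassette_foot"): print(q,net(Rs,ts,q,"scene"))
cv2.imwrite("pics/g.png",cv2.resize(im[90:330,100:420],(800,600)));print(env.get_time(),env.get_grip_width())
```

```text
magazine [(0.94, array([4.67291620e+02, 3.80392091e-01, 4.31300933e+01]))]
cassette [(0.79, array([457.52050984,  16.87991528,  89.47058467]))]
cassette_foot []
magazine [(0.82, array([464.89433125,  -0.48467545,  46.92755605])), (0.53, array([617.87306777, 241.46677804,  -4.31286087]))]
cassette [(0.61, array([458.05470425,  13.75312632,  89.13602088])), (0.55, array([ 720.38207785, -149.39510856,   -2.43178195]))]
cassette_foot [(0.67, array([460.13639436,  14.67539677,  45.11255006]))]
20.1 0.4084210144278656
```

View pics/g.png

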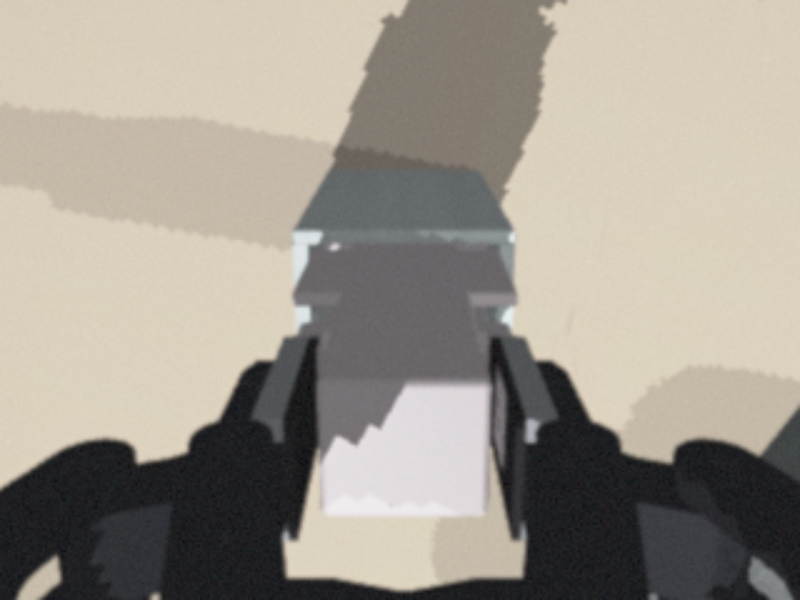

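Run:
```python
from h import *
p=np.array([461,15.3,161.])
for z in(200,247):
    env.line_to([461,15.3,z],feed=50); print(z,env.get_grip_width(),np.round(env.get_wrist_force(),2))
env.dwell(.5)
im,Rc,tc,m=wrist_shot()
for q in("magazine","magazine_mouth","cassette","cassette_foot"): print(q,net(Rc,tc,q))
cs=env.camera_model("scene");s=env.capture("scene").copy();Rs=np.array(cs["R"]).T;ts=-Rs@np.array(cs["t"])
for q in("magazine","magazine_mouth","cassette","cassette_foot"): print(q,net(Rs,ts,q,"scene"))
cv2.imwrite("pics/i.png",np.hstack([cv2.resize(im[120:280,150:370],(440,320)),cv2.resize(s[150:310,200:360],(320,320))]));print(env.get_time(),env.get_ee_pos(),env.get_grip_width())
```

```text
200 0.40543110321850934 [ 0.09  0.4  -1.26]
247 0.4054770124736298 [-0.26  0.35 -1.92]
magazine [(0.76, array([ 4.68833971e+02, -3.66987876e-01,  4.41337462e+01]))]
magazine_mouth [(0.55, array([460.09704889,  13.30878976,  94.42190885])), (0.49, array([6.19389842e+02, 2.39011169e+02, 3.19508105e-01]))]
cassette [(0.65, array([455.57623343,  18.36260704, 176.50796831]))]
cassette_foot [(0.83, array([462.54992677,  15.15096725, 128.15186248]))]
magazine [(0.98, array([470.95583387,  -2.85250511,  46.37840332]))]
magazine_mouth [(0.85, array([460.32265038,  11.20831523,  89.97884759])), (0.48, array([618.23129219, 239.92381494,  -5.68797546]))]
cassette [(0.8, array([457.39974038,  17.73206063, 174.13695679]))]
cassette_foot [(0.82, array([460.06350894,  13.81239251, 130.81120764])), (0.34, array([ 4.27105730e+02,  3.06527439e+02, -6.86465518e-02]))]
23.125 [461.00739046  15.30612614 247.0023007 ] 0.41017127615329724
```

View pics/i.png

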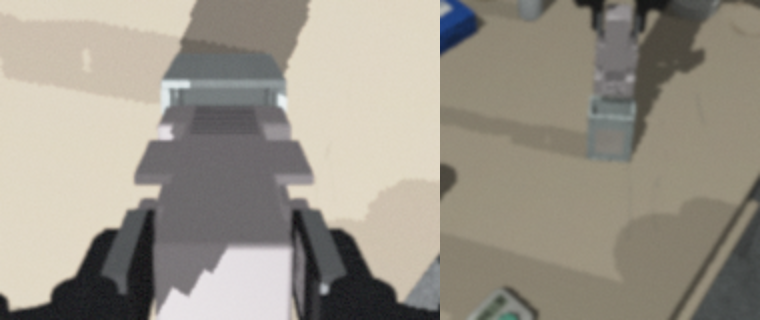

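Run:
```python
from h import *
M=np.array(env.camera_model("wrist")["mount"]);m=env.camera_model("wrist");Mi=np.linalg.inv(M)
z0=175+72-247  # cassette x -> tool z: TCP at cassette x=72
for x in(0,48,52):
  for e in(-9,9):
    for w in(46,50,58):
      a=[(Mi@[s*w/2,e,72-x,1])[:3] for s in(-1,1)]
      u=[m["fx"]*k[0]/k[2] for k in a]
      print(x,e,w,"row",round(m["fy"]*a[0][1]/a[0][2]+m["cy"]),"px",round(u[1]-u[0]))
print(env.get_time(),env.get_grip_width()); env.sign_off()
```

```text
0 -9 46 row 191 px 66
0 -9 50 row 191 px 71
0 -9 58 row 191 px 83
0 9 46 row 216 px 64
0 9 50 row 216 px 70
0 9 58 row 216 px 81
48 -9 46 row 216 px 84
48 -9 50 row 216 px 92
48 -9 58 row 216 px 106
48 9 46 row 246 px 82
48 9 50 row 246 px 89
48 9 58 row 246 px 103
52 -9 46 row 219 px 87
52 -9 50 row 219 px 94
52 -9 58 row 219 px 109
52 9 46 row 249 px 84
52 9 50 row 249 px 91
52 9 58 row 249 px 106
23.125 0.41017127615329724
the job is handed in; nothing more can be done
```

The job is done and handed in at about 23 s. I picked the magazine up across its width, stood it on its closed end and let go. I then pinched the catches from above and drew the cassette straight up. The arm is still holding it.

**Last checks**
- **Sleeve:** it stands upright on the table. Its mouth reads at z ≈ 94 mm from the wrist camera and ≈ 90 mm from the scene camera, against an expected 96 mm.
- **Cassette:** its foot is at z ≈ 128–131 mm, roughly 33 mm above the rim.
- **Force:** the lift-out took only about 1–2 N and the sleeve stayed put, so the catches were released.
- **Bystanders:** I had no contact with the other objects, but I did not measure their positions again at the end.

**Checks that disagreed or stayed unclear**
- **Grip narrower than expected:** the gripper reads 0.41, about 35–36 mm, and I expected 46 mm over the pinched catches. I think the tabs are pressed past their nominal stop against the head. The ledge seen just below the pads measures about 46–50 mm, well under the 58 mm of free catches. It could be the cassette's shoulder rather than the tabs, so it doesn't prove the pinch. The pads hide the tabs, so I could not see the pinch directly.
- **Upward force while closing:** about 24 N appeared as the gripper closed, probably the fingertips touching the rim or the cassette shoulder. It was gone by the first reading after the lift began.
- **Small slip:** the cassette rose about 4 mm less than the arm in the first part of the draw, which is within the measurement error.

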